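# Grease the polishing lathe's bearing with a push-type grease gun

## Task

Take the small push-type grease gun out of the wooden tool block and press its coupler squarely onto the tilted grease nipple at the felt-wheel end of the polishing lathe, until it snaps over the nipple's head. Then push on along the nipple so that the gun's spring-loaded nose goes well past halfway into the barrel, and finish while still holding the gun pressed in like that. Leave everything else on the bench where it is.

Things in the scene. Friction and masses are not known exactly. Their poses are not given: they have to be found in the camera images.
- gun_grip (a point): Grease gun, 0.35 kg, upright in the tool block, nose down: round aluminium barrel 30 mm in diameter, 104 mm long, black palm knob on top (36 mm in diameter, 17 mm high). This point: on the axis, 85 mm above the barrel's underside, 36 mm below the knob's top; grip here from above, along the barrel. z runs from nose to knob; being round, the gun's x and y do not matter.
- coupler (a point): Centre of the coupler on the gun's sprung nose: where the centre of the nipple's head lies once snapped in. Dark sleeve 20 mm in diameter, its flared mouth (17 mm) 11.5 mm below this point. On the gun's axis, 137 mm below gun_grip with the nose out; z from nose to knob. The jaws meet the head 9 mm short of home and snap over it in the last 5 mm, at about 5 to 8 N.
- gun_plunger (a joint): How far the gun's nose is pushed into the barrel, m: 0 fully out (as it starts), 0.016 fully in. Its spring takes about 12 N to start and 18 N at the end, so the coupler snaps on before the nose goes in.
- nipple: Grease nipple to use, steel, on the bearing boss at the felt-wheel end of the lathe's motor (robot's left; a like one at the bristle-wheel end is left alone). Ball head 10 mm in diameter, 6 mm neck, hexagon top 14 mm below the head's centre. Origin: centre of the head, about 170 mm above the bench; z points out along the nipple, 20 to 36 degrees from upright, leaning to the robot's side.
- lathe: Polishing lathe, white, bolted down; origin under its middle on the bench, shaft along its y at 130 mm height. Motor drum 124 mm in diameter, 150 mm long, in clamps 137 mm across; domed ends; bearing bosses 54 mm in diameter to y = 140 mm each side. The nipple stands on the boss at y = +118 mm; the felt wheel (96 mm in diameter) spans y = 172 to 198 mm. Nothing is higher than 210 mm.
- stand: Wooden tool block fixed to the bench, 85 x 175 mm, 88 mm high, with two holes at y = -40 and +40 mm: the gun stands in one, the brush in the other. Origin: centre of its underside. The barrel's lowest 18 mm are in the hole (32 mm wide, below it 23 mm for the nose); the gun must rise 90 mm for its nose to come clear.
- brush: Dusting brush with a round wooden handle, 29 mm in diameter, bristles up, standing in the other hole of the tool block, its top 179 mm above the bench. Origin: underside of the handle. To be left alone.
- model_a: Plaster model of a jaw, 66 x 65 x 34 mm, lying on the bench. Origin: centre of its underside. To be left alone.
- model_b: Smaller plaster model of a jaw, 60 x 60 x 30 mm, lying on the bench. Origin: centre of its underside. To be left alone.
- compound_bar: Bar of polishing compound, 110 x 42 x 30 mm. Origin: centre of its underside. To be left alone.
- jar: White screw jar, 72 mm in diameter, 85 mm high. Origin: centre of its underside. To be left alone.
- bowl: Black rubber mixing bowl, 116 mm in diameter, 62 mm high. Origin: centre of its underside. To be left alone.
- spatula: Spatula lying on the bench, 200 mm long. Origin: middle of its length. To be left alone.
- flask_tin: Brass ring tin, 60 mm in diameter, 34 mm high. Origin: centre of its underside. To be left alone.
Not all that is in view belongs to the job. There is more than one size of the part that bears gun_grip; the job needs the largest.

How it is judged:
By the outcome, as a careful person would: the job done as asked, in the order asked, and still so for the second after the job is handed in, while the arm keeps its last pose, push and grip.
It also fails if it takes over 40 s, if anything falls off the work surface, if the arm or the gripper's body presses on something with over 40 N, if the wrist force passes 120 N, or if a joint passes its speed limit or range.

## Robot

A 7-joint arm with a two-finger parallel gripper is mounted at the origin on the work surface. World frame = base frame: x ahead of the robot, y to its left, z up, the work surface at z = 0. Lengths are in m, angles in rad, forces in N, time in s.
With the tool pointing down it reaches from about 0.4 to 0.85 m from the base axis. Payload 4.5 kg.
Tool frame: the origin (TCP) lies midway between the tips of the shut fingers; the grasp point (between the pads) lies 19 mm behind it; z points along the fingers, y is the direction in which the jaws open and shut (so a half turn about z gives the same grasp; the last joint's range is limited). The gripper opens to 88 mm and grips with 3 to 60 N. Pads are 18 mm wide; open, the fingers measure 123 mm over their backs; the gripper's body (75 mm by 187 mm) begins 45 mm behind the grasp point.
Start: joints at [1.2, 0.689, -0.195, 1.565, 0.157, 0.902, -0.215], TCP at [0.246, -0.575, 0.239] pointing down, gripper open.
Joint ranges: [-3.01, 3.01], [-0.46, 2.08], [-1.47, 1.51], [0.13, 2.56], [-1, 4.14], [0.04, 2.09], [-2.66, 2.66]. Speed limits (rad/s): [2.57, 2.57, 3.14, 3.14, 3.14, 3.14, 3.14].

## Interface

Orientations are given as a 3x3 rotation matrix whose columns are the frame's x, y, z axes.
In Python, from cell import telemetry, optics, finish_job gives the robot as it stands.
- The arm moves only by the tool send_rows, never from a script. Its argument "series" is a list of rows, each a list of 2 entries, a list of its own where there are three numbers: the shift along the tool's x, y, z in m, then the turn about the tool's z in degrees. In form: [[[dx, dy, dz], yaw], ...]. A call has 1 to 5 rows; each row is the pose to reach, as a shift and turn from the pose commanded when the call began, along the tool's axes at that moment; what a row does not reach only later rows make up. A row lasts 1/10 s, in which the tool goes at most 50 mm and 8.59 degrees, less where a joint would pass 70% of its speed; a pose out of reach is approached as far as the arm can. A call with a gripper value outside its range is refused whole. "claw" is the opening, from 0 (shut) to 1 (fully open), set as the call begins (left out, the last holds). The fingers move at their own pace and stop on an object; "grip_force" is the grip in N (left out, the last holds). Time passes only in rows, so rows that repeat a pose let the fingers close. It gives the time, the measured TCP pose, the force and the opening at its end, in the units of the state.
- telemetry.sense(): the state, without advancing time (a new reading comes with each control period).
- optics.camera(name): name is "side" or "top"; returns (picture, depth): 480x640x3 uint8, red, green, blue; 480x640 float32, m along the optical axis (not along the pixel's ray), 0 where there is no reading.
- optics.calibration(name): a dict with "K" (3x3 intrinsics, pixels), "origin" and "rotation" of the camera in the world. Camera axes: x right, y down, z forward; pixel columns grow to the right and rows downward; lengths in m; the calibration is good to about 2 mm. A picture is of the moment at which its call begins. calibration takes no time and is no camera call.
- finish_job(): hands the job in, once; it reports no verdict.
The state is a dict: "clock": time; "qpos": joint angles; "qd": joint speeds; "joint_efforts": joint torques, N m; "tcp_pos": TCP position; "tool_rot": TCP orientation; "contact_force": force on the tool from outside, world axes, zero at the start; "ft_torque": the same for the moment, N m; "width": opening from 0.0 (shut) to 1.0 (fully open).
Only numpy, scipy, OpenCV 4.12 (cv2) and the standard library are available. Lean on these libraries where they do the work, as an engineer would, in place of code of your own. Each camera call takes 0.05 s, during which the arm holds its last target. There are 200 camera calls.

## Working session

There is one attempt and no reset: what is moved stays moved. The work goes in short steps, Python scripts to look and compute and a tool call to move; the robot and the scene stay as the last step left them, time stands still between calls to the robot, and variables do not carry over. Pictures are saved under pics/ and viewed, about 8 in all and at most 12, crops included, and the job is handed in when it is done.

Besides the shell and the picture viewer there is one more tool, called after "Request:" by a JSON object that holds its "api" and its "payload", one argument or row to a line. send_rows: Moves the arm, as the interface text tells. Its arguments: {"type":"object","properties":{"series":{"type":"array","items":{"type":"array"}},"claw":{"type":"number"},"grip_force":{"type":"number"}},"required":["series"]}

```bash
mkdir -p pics; ls
python3 - <<'E'
from cell import telemetry, optics
import cv2,numpy as np
np.set_printoptions(precision=4,suppress=True)
for n in("side","top"):
    p,d=optics.camera(n); c=optics.calibration(n); print(n,c)
    cv2.imwrite(f"pics/{n}0.png",p[:,:,::-1]); np.savez(f"pics/{n}0.npz",p=p,d=d)
print(telemetry.sense())
E
```

```text
pics
side {'K': array([[593.3211,   0.    , 323.8395],
       [  0.    , 593.3211, 242.1968],
       [  0.    ,   0.    ,   1.    ]]), 'origin': array([-0.165 ,  1.1977,  1.0425]), 'rotation': array([[-0.8514, -0.319 ,  0.4163],
       [-0.524 ,  0.4845, -0.7005],
       [ 0.0218, -0.8146, -0.5796]])}
top {'K': array([[454.2328,   0.    , 318.3639],
       [  0.    , 454.2328, 244.4743],
       [  0.    ,   0.    ,   1.    ]]), 'origin': array([0.3833, 0.0665, 1.1825]), 'rotation': array([[-0.0121, -0.9912,  0.1317],
       [-0.9999,  0.0119, -0.0018],
       [ 0.0002, -0.1317, -0.9913]])}
{'clock': 0.1, 'qpos': array([ 1.1998,  0.6899, -0.1945,  1.5662,  0.1573,  0.9025, -0.2151]), 'qd': array([-0.0002, -0.0014, -0.0007, -0.0019, -0.0002,  0.0007,  0.0027]), 'joint_efforts': array([ -0.0033, -52.8499,  -1.2716, -15.3838,  -0.0526,   0.002 ,
         0.    ]), 'tcp_pos': array([ 0.2459, -0.574 ,  0.238 ]), 'tool_rot': array([[ 0.9192,  0.3939, -0.0007],
       [ 0.3939, -0.9192,  0.0015],
       [-0.0001, -0.0016, -1.    ]]), 'contact_force': array([0.5941, 0.0151, 0.5678]), 'ft_torque': array([0.0252, 0.0173, 0.0117]), 'width': 0.999827254946804}
```

View pics/side0.png

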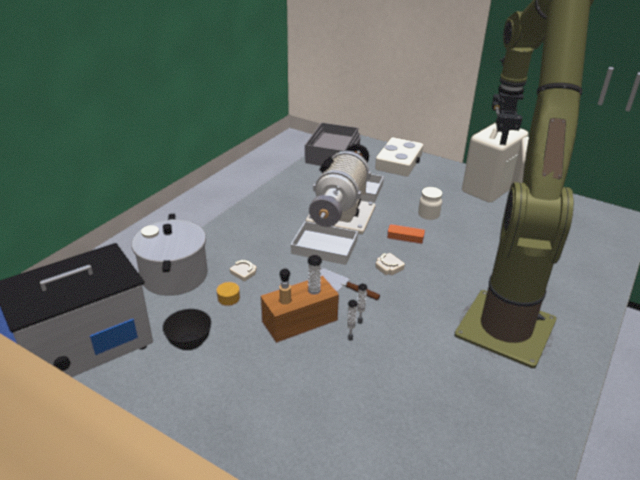

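View pics/top0.png

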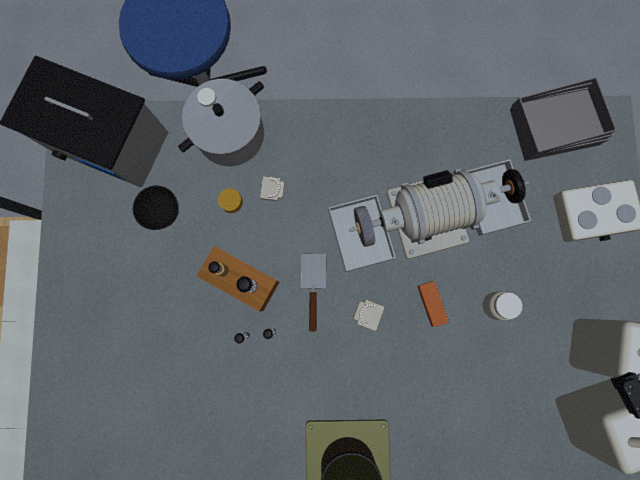

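Run:
```python
import cv2,numpy as np
s=cv2.imread("pics/side0.png");t=cv2.imread("pics/top0.png")
r=lambda im,x,y,w,h:cv2.resize(im[y:y+h,x:x+w],(400,300),interpolation=cv2.INTER_CUBIC)
cv2.imwrite("pics/c1.png",np.vstack([np.hstack([r(s,255,245,120,90),r(s,290,140,120,90)]),np.hstack([r(t,190,235,100,75),r(t,345,180,80,60)])]))
```

```text
(no output)
```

View pics/c1.png

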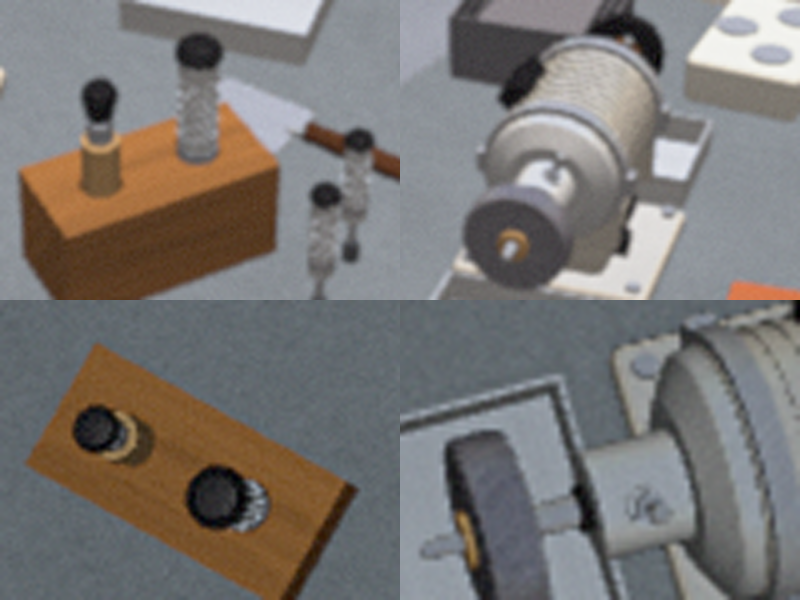

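```bash
cat > h.py <<'E'
import numpy as np,cv2
from cell import telemetry,optics
np.set_printoptions(precision=4,suppress=True)
def cloud(n,d):
    c=optics.calibration(n);v,u=np.mgrid[0:480,0:640];K=c["K"]
    P=np.stack([(u-K[0,2])/K[0,0]*d,(v-K[1,2])/K[1,1]*d,d],-1)
    return P@np.array(c["rotation"]).T+c["origin"]
def proj(n,X):
    c=optics.calibration(n);x=(np.atleast_2d(X)-c["origin"])@np.array(c["rotation"])@c["K"].T
    return x[:,:2]/x[:,2:]
E
python3 - <<'E'
from h import *
from scipy.optimize import least_squares
C={n:cloud(n,np.load(f"pics/{n}0.npz")["d"]) for n in("top","side")}
D={n:np.load(f"pics/{n}0.npz")["d"] for n in C}
t=C["top"]
for n in C:
    P=C[n].reshape(-1,3);ok=D[n].ravel()>0
    k=ok&(np.hypot(P[:,0]-.3,P[:,1]-.22)<.08)
    Q=P[k]; print(n,"gun zmax",np.sort(Q[:,2])[-5:]); K=Q[Q[:,2]>np.sort(Q[:,2])[-8]-.006]; print("knob top",len(K),K.mean(0),np.median(K,0),K.min(0),K.max(0))
# drum: top camera, pixels
P=np.vstack([C[n].reshape(-1,3)[D[n].ravel()>0] for n in C])
def fit(Q,R,x0):
    # axis: point x0 at y=yc, slope, height .13
    f=lambda p:np.hypot((Q[:,0]-p[0]-p[1]*(Q[:,1]+.15))*np.cos(np.arctan(p[1])),Q[:,2]-p[2])-p[3]
    r=least_squares(f,[x0,0.25,.13,R],loss="soft_l1",f_scale=.002);return r.x,np.abs(f(r.x)).mean()
for n in C:
  c=C[n];
  a={"top":(slice(195,235),slice(415,475)),"side":(slice(165,195),slice(330,355))}[n]
  Q=c[a].reshape(-1,3);Q=Q[Q[:,2]>.14];print(n,len(Q),Q.min(0),Q.max(0));print("drum",fit(Q,.062,Q[:,0].mean()))
print("top depth around nipple z(mm)");print((t[212:229,384:404,2]*1000).round().astype(int))
print(t[220,394],t[226,367])
E
```

```text
top gun zmax [0.1258 0.1258 0.126  0.1268 0.1269]
knob top 144 [0.3147 0.2169 0.1225] [0.3146 0.2399 0.1225] [0.301  0.1734 0.1195] [0.3296 0.261  0.1269]
side gun zmax [0.1225 0.1225 0.1228 0.1231 0.1231]
knob top 85 [0.3184 0.2257 0.119 ] [0.318  0.2471 0.119 ] [0.3045 0.1768 0.1159] [0.3347 0.265  0.1231]
top 2156 [ 0.3833 -0.2979  0.14  ] [0.6258 0.0665 1.1825]
drum (array([ 0.594 , -0.2733,  0.1281,  0.0646]), np.float64(0.00849982893509884))
side 742 [-0.165  -0.24    0.1401] [0.656  1.1977 1.0425]
drum (array([0.6249, 0.604 , 0.116 , 0.0735]), np.float64(0.009975447600545919))
top depth around nipple z(mm)
[[ 151  153  154  153  150  155  157  150  154  153  154  155  156  156
   157  158  155  155  159  168]
 [ 154  152  153  151  157  152  154  153  158  154  156  157  157  157
   162  156  159  156  160  167]
 [ 155  153  156  156  158  154  153  158  156  157  155  156  154  156
   154  157  158  159  158  168]
 [ 154  157  157  152  158  156  156  155  157  154  158  156  159  158
   156  155  155  154  156  163]
 [ 153  155  158  157  155  154  155  158  153  155  156  1
[... 658 characters left out ...]
9  149  148  150]
 [ 142  153  156  155  155  152  152  154  157  161  160  177  178  181
   177  153  147  154  150  148]
 [ 143  154  155  153  154  154  151  153  151  156  155  158  177  179
   175  146  147  146  143  145]
 [ 139  145  152  150  149  152  152  149  151  150  151  150  150  144
   145  142  145  144  144  144]
 [ 133  145  147  148  149  152  148  148  148  147  149  147  146  142
   143  142  139  140  141  136]
 [ 126  139  148  150  148  147  146  146  148  144  144  140  146  143
   138  139  138  137 1183  132]
 [ 124  138  146  146  143  143  144  143  145  140  141  138  138  139
   133  136  125  102  117  125]]
[ 0.5723 -0.1079  0.1668] [ 0.5574 -0.045   0.1771]
```

```bash
cat > m.py <<'E'
from h import *
from scipy.optimize import least_squares
C={n:cloud(n,np.load(f"pics/{n}0.npz")["d"]) for n in("top","side")}
D={n:np.load(f"pics/{n}0.npz")["d"] for n in C}
P={n:C[n][D[n]>0.2] for n in C}
# gun knob: highest blob
for n,(u,v) in {"top":(245,284),"side":(314,260)}.items():
    Q=C[n][v-12:v+13,u-12:u+13].reshape(-1,3);Q=Q[D[n][v-12:v+13,u-12:u+13].ravel()>.2]
    zm=np.percentile(Q[:,2],98);K=Q[Q[:,2]>zm-.008]
    print("knob",n,zm,len(K),np.median(K,0),K.min(0),K.max(0))
def fit(Q,p0,w):
    def f(p):
        a=np.array([p[1],1,p[4]]);a/=np.linalg.norm(a);d=Q-[p[0],-.2,p[2]];return np.linalg.norm(d-np.outer(d@a,a),axis=1)-p[3]
    g=lambda p:np.r_[f(p)/.002,(p[2]-.13)/w,p[4]/.003]
    r=least_squares(g,p0,loss="soft_l1");return r.x,np.abs(f(r.x)).mean(),len(Q)
boxes={"top":[(415,475,180,250)],"side":[(325,365,155,205)]}
for n in C:
    for u0,u1,v0,v1 in boxes[n]:
        Q=C[n][v0:v1,u0:u1].reshape(-1,3);Q=Q[D[n][v0:v1,u0:u1].ravel()>.2];Q=Q[(Q[:,2]>.13)&(Q[:,2]<.2)]
        print("drum",n,fit(Q,[.58,-.25,.13,.065,0],.003))
# boss
for n,(u0,u1,v0,v1) in {"top":(385,401,205,238)}.items():
    Q=C[n][v0:v1,u0:u1].reshape(-1,3);Q=Q[(Q[:,2]>.125)&(Q[:,2]<.159)]
    print("boss",n,fit(Q,[.58,-.25,.13,.027,0],.003))
t=C["top"];B=t[221:225,395:399].reshape(-1,3);B=B[B[:,2]>.172];print("ball top",B.mean(0),B.min(0),B.max(0),len(B))
s=C["side"];print("proj side",proj("side",B.mean(0)-[0,0,.004]))
u,v=proj("side",B.mean(0)-[0,0,.004])[0].round().astype(int)
print((s[v-8:v+9,u-8:u+9,2]*1000).round().astype(int))
# block top
Q=P["top"];k=(abs(Q[:,2]-.088)<.005)&(Q[:,1]>.1)&(Q[:,1]<.4)&(Q[:,0]>.2)&(Q[:,0]<.5);Q=Q[k];print("block",cv2.minAreaRect((Q[:,:2]*1000).astype(np.float32)))
E
python3 m.py
```

```text
knob top 0.19226335028609903 176 [0.4303 0.228  0.1892] [0.4151 0.2132 0.1843] [0.448  0.244  0.1937]
knob side 0.18842180151908808 106 [0.4336 0.2361 0.1855] [0.4192 0.2188 0.1805] [0.4524 0.2499 0.1911]
drum top (array([ 0.6077, -0.2724,  0.1275,  0.0652,  0.0094]), np.float64(0.0023784741088626773), 3118)
drum side (array([ 0.6137, -0.2849,  0.1241,  0.0632, -0.1214]), np.float64(0.007663019150354305), 1700)
boss top (array([ 0.6053, -0.245 ,  0.1303,  0.0264, -0.0006]), np.float64(0.0013140643058636313), 331)
ball top [ 0.5646 -0.1116  0.1782] [ 0.5608 -0.1151  0.1746] [ 0.5685 -0.1081  0.1813] 15
proj side [[339.6342 187.2396]]
[[181 179 182 178 181 183 181 179 180 182 183 180 180 178 177 178 179]
 [172 178 179 178 182 177 179 182 177 179 182 181 178 179 179 177 176]
 [174 175 176 179 180 176 176 176 185 178 180 175 178 177 176 172 169]
 [174 172 171 173 173 176 175 180 174 172 175 178 177 172 178 171 174]
 [170 173 166 172 173 171 171 173 172 170 171 173 174 172 175 173 171]
 [163 169 171 168 173 169 166 174 169 169 169 173 170 167 170 171 169]
 [162 163 166 168 170 165 162 168
[... 155 characters left out ...]
159 163 164 162 163 161]
 [154 156 154 160 170 174 172 174 157 159 161 158 160 159 164 161 155]
 [151 154 155 154 166 170 171 154 155 156 153 154 157 157 157 160 154]
 [154 157 159 168 164 164 152 151 152 151 152 151 155 154 153 149 156]
 [158 157 162 159 157 157 152 146 151 147 147 151 153 150 144 149 148]
 [155 155 159 156 158 157 151 144 149 146 149 150 146 148 150 149 147]
 [152 155 154 158 155 157 145 145 141 142 145 145 147 148 144 141 148]
 [152 152 158 151 151 149 144 147 144 137 139 141 138 143 142 143 141]
 [155 152 154 153 150 148 145 143 138 138 137 135 137 136 138 137 135]]
block ((421.8782043457031, 241.1185760498047), (237.6612548828125, 143.02359008789062), 37.90657424926758)
```

Request:
{"api": "send_rows", "payload": {
  "series": [
    [[0.03,-0.02,-0.03],0],
    [[0.07,-0.046,-0.06],3],
    [[0.11,-0.072,-0.06],6],
    [[0.15,-0.098,-0.06],9],
    [[0.19,-0.125,-0.06],9]
  ],
  "claw": 0.65
}}

```text
clock: 0.6
tcp_pos: [0.3724, -0.383, 0.2989]
tool_rot: [[0.97, 0.244, 0.0], [0.244, -0.97, -0.0], [0.0, 0.0, -1.0]]
contact_force: [1.6, -0.1, -0.4]
width: 0.655
```

Request:
{"api": "send_rows", "payload": {
  "series": [
    [[0.027,-0.04,0],0],
    [[0.055,-0.08,0],0],
    [[0.08,-0.12,0],0],
    [[0.1,-0.163,0],0],
    [[0.115,-0.21,0],0]
  ]
}}

```text
clock: 1.1
tcp_pos: [0.4323, -0.1511, 0.2986]
tool_rot: [[0.969, 0.245, 0.001], [0.245, -0.969, 0.0], [0.001, 0.0, -1.0]]
contact_force: [0.6, 0.0, -0.7]
width: 0.653
```

Request:
{"api": "send_rows", "payload": {
  "series": [
    [[0.01,-0.047,0],0],
    [[0.02,-0.095,0],0],
    [[0.03,-0.143,0],0],
    [[0.04,-0.19,0],0],
    [[0.045,-0.238,0],0]
  ]
}}

```text
clock: 1.6
tcp_pos: [0.4167, 0.0907, 0.2987]
tool_rot: [[0.97, 0.245, 0.0], [0.245, -0.97, 0.0], [0.0, 0.0, -1.0]]
contact_force: [-0.3, 0.2, -0.2]
width: 0.652
```

Request:
{"api": "send_rows", "payload": {
  "series": [
    [[0.015,-0.04,0.0],0],
    [[0.03,-0.085,0.02],0],
    [[0.049,-0.13,0.04],0],
    [[0.049,-0.13,0.065],0],
    [[0.049,-0.13,0.065],0]
  ]
}}

```text
clock: 2.1
tcp_pos: [0.4302, 0.2273, 0.231]
tool_rot: [[0.969, 0.249, -0.006], [0.249, -0.969, -0.003], [-0.007, 0.002, -1.0]]
contact_force: [-0.3, -1.7, -0.5]
width: 0.647
```

Run:
```python
from h import *
r=lambda im,x,y,w,h:cv2.resize(im[y:y+h,x:x+w],(400,400),interpolation=cv2.INTER_CUBIC)
o=[]
s=telemetry.sense();print(s["tcp_pos"])
for n,(u,v) in {"top":(245,284),"side":(314,260)}.items():
    p,d=optics.camera(n);np.savez(f"pics/{n}1.npz",p=p,d=d)
    print(n,"tcp px",proj(n,s["tcp_pos"]))
    q=proj(n,s["tcp_pos"])[0]; im=np.ascontiguousarray(p[:,:,::-1])
    x0,y0=int(q[0])-40,int(q[1])-40;print(x0,y0)
    o.append(r(im,x0,y0,80,80))
cv2.imwrite("pics/c2.png",np.hstack(o))
```

```text
[0.4302 0.2273 0.231 ]
top tcp px [[241.0319 283.1353]]
201 243
side tcp px [[317.0504 242.681 ]]
277 202
```

View pics/c2.png

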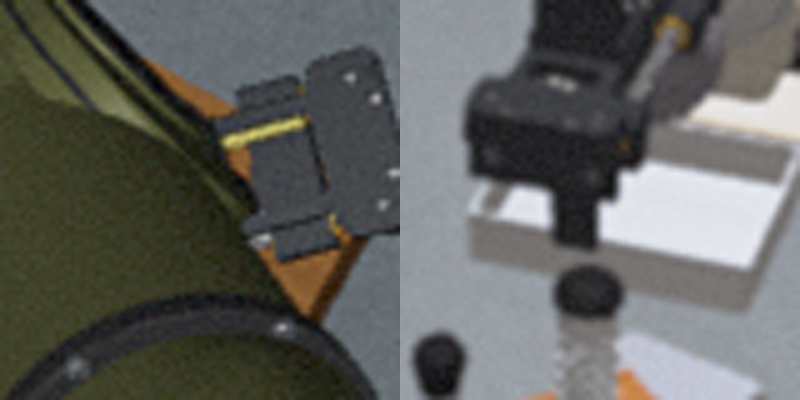

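Run:
```python
from h import *
s=telemetry.sense();p=s["tcp_pos"];y=s["tool_rot"][:,1]
for w in (.029,.037,.045): print(w,proj("side",p-y*w),proj("side",p+y*w))
print("gun top if at (.432,.229,.191)",proj("side",[.432,.229,.191]),proj("top",[.432,.229,.191]),"x+1cm,y+1cm",proj("side",[.442,.229,.191]),proj("side",[.432,.239,.191]))
```

```text
0.029 [[312.9098 248.0172]] [[320.5256 234.5387]]
0.037 [[311.8199 249.9461]] [[321.5381 232.7467]]
0.045 [[310.72   251.8928]] [[322.5419 230.9703]]
gun top if at (.432,.229,.191) [[315.7928 256.3617]] [[243.3689 283.1861]] x+1cm,y+1cm [[312.2709 254.9921]] [[313.5537 258.4651]]
```

Request:
{"api": "send_rows", "payload": {
  "series": [
    [[0.001,0,0.03],0],
    [[0.001,0,0.06],0],
    [[0.001,0,0.085],0],
    [[0.001,0,0.097],0],
    [[0.001,0,0.097],0]
  ]
}}

```text
clock: 2.7
tcp_pos: [0.4336, 0.2252, 0.1367]
tool_rot: [[0.97, 0.243, -0.001], [0.243, -0.97, -0.002], [-0.001, 0.001, -1.0]]
contact_force: [0.1, -0.8, -0.0]
width: 0.649
```

Run:
```python
from h import *
r=lambda im,x,y,w,h:cv2.resize(im[y:y+h,x:x+w],(600,600),interpolation=cv2.INTER_CUBIC)
p,d=optics.camera("side");np.savez("pics/side2.npz",p=p,d=d)
s=telemetry.sense();print(s["tcp_pos"],s["contact_force"])
q=proj("side",s["tcp_pos"])[0];x0,y0=int(q[0])-30,int(q[1])-35;print(x0,y0)
cv2.imwrite("pics/c3.png",r(p[:,:,::-1],x0,y0,60,60))
g=s["tcp_pos"]-s["tool_rot"][:,2]*.019;y=s["tool_rot"][:,1]
print("grasp px",proj("side",g),"near finger tip",proj("side",s["tcp_pos"]-y*.037))
```

```text
[0.4341 0.2258 0.1375] [ 0.2169 -0.169   0.3207]
285 237
grasp px [[315.5512 266.7897]] near finger tip [[310.6327 281.9706]]
```

View pics/c3.png

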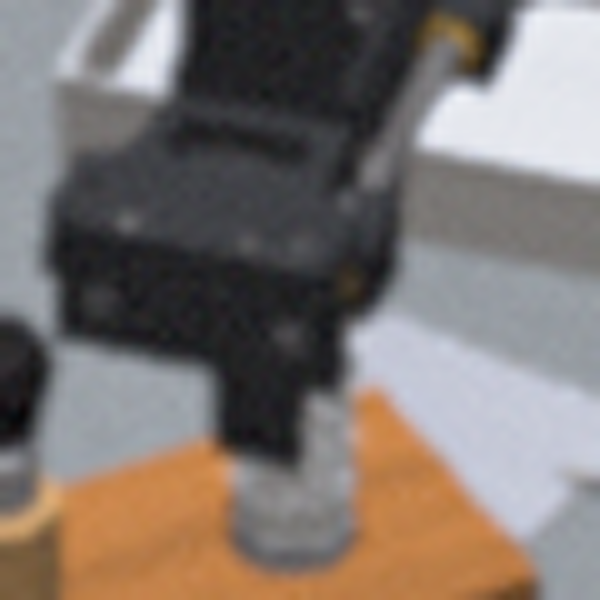

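Request:
{"api": "send_rows", "payload": {
  "series": [
    [[0.001,-0.004,0],0],
    [[0.001,-0.004,0.001],0],
    [[0.001,-0.004,0.001],0]
  ]
}}

```text
clock: 3.05
tcp_pos: [0.4339, 0.2315, 0.1365]
tool_rot: [[0.969, 0.245, 0.001], [0.245, -0.969, 0.001], [0.002, -0.0, -1.0]]
contact_force: [0.0, -0.2, 0.7]
width: 0.649
```

Request:
{"api": "send_rows", "payload": {
  "series": [
    [[0,0,0],0],
    [[0,0,0],0],
    [[0,0,0],0],
    [[0,0,0],0],
    [[0,0,0],0]
  ],
  "claw": 0.2,
  "grip_force": 8
}}

```text
clock: 3.55
tcp_pos: [0.4335, 0.2309, 0.1357]
tool_rot: [[0.97, 0.245, 0.0], [0.245, -0.97, -0.0], [0.0, 0.0, -1.0]]
contact_force: [0.4, -1.2, 1.4]
width: 0.389
```

Request:
{"api": "send_rows", "payload": {
  "series": [
    [[0,0,0],0],
    [[0,0,0],0],
    [[0,0,0],0]
  ],
  "claw": 0.2,
  "grip_force": 15
}}

```text
clock: 3.85
tcp_pos: [0.4335, 0.2311, 0.1357]
tool_rot: [[0.97, 0.245, 0.0], [0.245, -0.97, -0.0], [0.0, 0.0, -1.0]]
contact_force: [0.8, -1.7, 1.7]
width: 0.383
```

Request:
{"api": "send_rows", "payload": {
  "series": [
    [[0,0,0],0],
    [[0,0,0],0]
  ],
  "claw": 0.2,
  "grip_force": 35
}}

```text
clock: 4.05
tcp_pos: [0.4335, 0.2311, 0.1357]
tool_rot: [[0.969, 0.245, 0.0], [0.245, -0.969, -0.0], [0.0, 0.0, -1.0]]
contact_force: [0.9, -1.3, 2.3]
width: 0.375
```

Request:
{"api": "send_rows", "payload": {
  "series": [
    [[0,0,-0.005],0],
    [[0,0,-0.01],0],
    [[0,0,-0.015],0],
    [[0,0,-0.02],0],
    [[0,0,-0.02],0]
  ]
}}

```text
clock: 4.55
tcp_pos: [0.4338, 0.2315, 0.1564]
tool_rot: [[0.969, 0.245, 0.001], [0.245, -0.969, 0.001], [0.001, -0.0, -1.0]]
contact_force: [-0.1, 0.2, -4.8]
width: 0.372
```

Request:
{"api": "send_rows", "payload": {
  "series": [
    [[0,0,-0.015],0],
    [[0,0,-0.03],0],
    [[0,0,-0.04],0],
    [[0,0,-0.046],0],
    [[0,0,-0.046],0]
  ]
}}

```text
clock: 5.05
tcp_pos: [0.4337, 0.2313, 0.2022]
tool_rot: [[0.97, 0.245, 0.001], [0.245, -0.97, 0.001], [0.001, -0.0, -1.0]]
contact_force: [0.3, 0.2, -3.6]
width: 0.372
```

Run:
```python
from h import *
from scipy.optimize import least_squares
S=[np.load(f"pics/side{i}.npz") for i in(0,1,2)]+[]
T=[np.load(f"pics/top{i}.npz") for i in(0,1)]
for k in range(2):
    for n,L in(("side",S),("top",T)):
        p,d=optics.camera(n);L.append(dict(p=p,d=d))
for n,L in(("side",S),("top",T)):
    im=np.mean([a["p"].astype(float) for a in L],0).astype(np.uint8);d=np.median([a["d"] for a in L],0)
    np.savez(f"pics/{n}m.npz",p=im,d=d)
    c=cloud(n,d)
    u0,u1,v0,v1={"side":(318,352,178,212),"top":(383,402,203,240)}[n]
    Q=c[v0:v1,u0:u1].reshape(-1,3);ok=d[v0:v1,u0:u1].ravel()>.2;Q=Q[ok]
    # lathe coords using rough axis; find boss & head jointly
    a=np.array([-.262,1,0]);a/=np.linalg.norm(a);nx=np.array([a[1],-a[0],0])
    X=Q@nx;Y=Q@a;Z=Q[:,2]
    x0=(np.array([.5836,-.1116,0])@nx)
    print(n,"x0 guess",x0)
    k=(np.hypot(X-x0,Z-.13)<.031)&(np.hypot(X-x0,Z-.13)>.022)&(abs(Y-np.array([.5646,-.1116,0])@a)<.022)
    f=lambda p:np.r_[(np.hypot(X[k]-p[0],Z[k]-p[1])-.027)/.0015,(p[1]-.13)/.002]
    r=least_squares(f,[x0,.13],loss="soft_l1");print("boss axis X,Z",r.x,k.sum(),np.abs(f(r.x)).mean())
    x0=r.x[0]
    h=(np.hypot(X-x0,Z-r.x[1])>.040)&(np.hypot(X-x0,Z-r.x[1])<.056)&(abs(Y-np.array([.5646,-.1116,0])@a)<.015)&(X<x0-.003)
    H=np.c_[X,Y,Z][h];print("head pts",len(H),H.mean(0),H.min(0),H.max(0))
    cam=np.array(optics.calibration(n)["origin"]);cl=np.array([cam@nx,cam@a,cam[2]])
    w=H.mean(0)-cl;w/=np.linalg.norm(w);ctr=H.mean(0)+w*.0035
    rel=ctr-[x0,0,r.x[1]];print("head",ctr,"world",nx*ctr[0]+a*ctr[1]+[0,0,ctr[2]],"tilt",np.degrees(np.arctan2(-rel[0],rel[2])),"R",np.hypot(rel[0],rel[2]))
im=np.load("pics/sidem.npz")["p"][170:215,310:370,::-1];t=np.load("pics/topm.npz")["p"][198:243,365:425,::-1]
cv2.imwrite("pics/c4.png",np.vstack([cv2.resize(i,(400,300),interpolation=cv2.INTER_CUBIC) for i in(im,t)]))
print(telemetry.sense()["tcp_pos"])
```

```text
side x0 guess 0.5362607200294783
boss axis X,Z [0.5378 0.1284] 76 1.373267159078198
head pts 13 [ 0.5241 -0.249   0.1729] [ 0.5196 -0.2514  0.1683] [ 0.5285 -0.2458  0.1779]
head [ 0.5249 -0.2519  0.1712] world [ 0.5716 -0.1106  0.1712] tilt 16.792996783287474 R 0.04472415619459174
top x0 guess 0.5362607200294783
boss axis X,Z [0.5363 0.1294] 368 0.5482062557428318
head pts 15 [ 0.5179 -0.251   0.1783] [ 0.514  -0.2548  0.1752] [ 0.5222 -0.2474  0.1807]
head [ 0.5184 -0.2517  0.1749] world [ 0.5652 -0.1122  0.1749] tilt 21.493523555950443 R 0.048863428154037485
[0.4331 0.2309 0.2011]
```

View pics/c4.png

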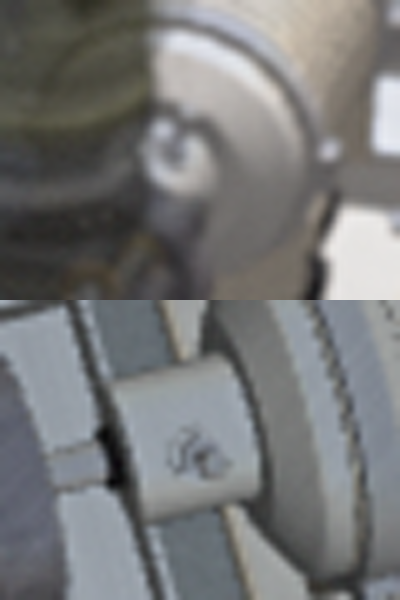

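Run:
```python
from h import *
a=np.array([-.262,1,0]);a/=np.linalg.norm(a);nx=np.array([a[1],-a[0],0])
L=[np.load(f"pics/top{i}.npz")["d"] for i in(0,1)]+[optics.camera("top")[1] for _ in range(8)]
T=np.mean(L,0);np.save("pics/topd.npy",T);c=cloud("top",T)
S=np.load("pics/side0.npz")["d"];cs=cloud("side",S)
for n,c,b,x0 in(("top",c,(212,230,386,404),.5363),("side",cs,(180,204,328,348),.5378)):
    print(n)
    for v in range(b[0],b[1]):
        for u in range(b[2],b[3]):
            q=c[v,u];X,Y,Z=q@nx-x0,q@a,q[2]-.1294
            r=np.hypot(X,Z)
            if r>.0315 and r<.06 and abs(Y+.25)<.02: print(u,v,"X %.1f Y %.1f Z %.1f r %.1f"%(X*1e3,Y*1e3,Z*1e3,r*1e3),end=" | ")
        print()
```

```text
top





393 217 X -2.0 Y -250.4 Z 31.9 r 32.0 | 
394 218 X -4.9 Y -251.9 Z 32.1 r 32.5 | 
393 219 X -6.6 Y -248.7 Z 33.3 r 33.9 | 394 219 X -7.4 Y -250.7 Z 34.5 r 35.3 | 395 219 X -8.0 Y -252.9 Z 34.4 r 35.3 | 396 219 X -8.6 Y -255.1 Z 34.4 r 35.5 | 397 219 X -9.2 Y -257.3 Z 34.3 r 35.5 | 
392 220 X -8.0 Y -246.2 Z 31.5 r 32.5 | 393 220 X -8.9 Y -248.0 Z 33.5 r 34.6 | 394 220 X -9.7 Y -249.9 Z 35.0 r 36.3 | 395 220 X -10.2 Y -252.3 Z 33.9 r 35.4 | 396 220 X -10.7 Y -254.7 Z 33.3 r 35.0 | 397 220 X -11.3 Y -256.9 Z 33.1 r 35.0 | 
392 221 X -10.3 Y -245.5 Z 32.0 r 33.6 | 393 221 X -11.0 Y -247.5 Z 32.7 r 34.5 | 394 221 X -11.8 Y -249.4 Z 34.3 r 36.3 | 395 221 X -14.0 Y -249.1 Z 46.1 r 48.2 | 396 221 X -14.9 Y -250.7 Z 48.4 r 50.7 | 397 221 X -15.7 Y -252.5 Z 50.2 r 52.6 | 398 221 X -16.2 Y -254.8 Z 49.5 r 52.1 | 
392 222 X -12.2 Y -245.4 Z 29.2 r 31.6 | 393 222 X -13.1 Y -247.1 Z 31.7 r 34.3 | 394 222 X -13.9 Y -249.0 Z 33.2 r 36.0 | 395 222 X -16.4 Y -248.1 Z 47.5 r 50.2 | 396 222 X -17.2 Y -249.9 Z 49.4 r 52.3 | 397 222 X -18.0 Y -251.8 Z 50.5 r 53.6 | 398 222 X -18.4 Y -254.3 Z 49.
[... 1174 characters left out ...]
 189 X -13.6 Y -245.8 Z 40.6 r 42.8 | 338 189 X -16.5 Y -245.9 Z 41.1 r 44.3 | 
335 190 X -8.7 Y -242.1 Z 38.4 r 39.3 | 336 190 X -9.9 Y -248.7 Z 34.9 r 36.3 | 337 190 X -12.4 Y -250.6 Z 34.4 r 36.5 | 
334 191 X -4.8 Y -245.7 Z 32.3 r 32.6 | 344 191 X -28.8 Y -269.7 Z 23.5 r 37.2 | 
343 192 X -26.2 Y -268.5 Z 20.2 r 33.1 | 
344 193 X -29.6 Y -267.9 Z 17.8 r 34.5 | 345 193 X -32.6 Y -267.9 Z 18.4 r 37.4 | 


345 196 X -32.7 Y -269.4 Z 7.3 r 33.5 | 347 196 X -39.1 Y -268.1 Z 9.3 r 40.2 | 
344 197 X -31.2 Y -263.6 Z 6.9 r 32.0 | 345 197 X -33.2 Y -268.0 Z 4.7 r 33.5 | 

345 199 X -33.1 Y -269.7 Z -3.2 r 33.2 | 346 199 X -36.6 Y -267.6 Z -1.3 r 36.6 | 


345 202 X -34.4 Y -266.3 Z -11.4 r 36.2 |
```

Request:
{"api": "send_rows", "payload": {
  "series": [
    [[-0.006,0,0],0],
    [[-0.012,0,0],0],
    [[-0.018,0,0],0],
    [[-0.024,0,0.0005],0],
    [[-0.029,0,0.001],0]
  ],
  "claw": 0.2,
  "grip_force": 12
}}

```text
clock: 6.15
tcp_pos: [0.4047, 0.224, 0.2008]
tool_rot: [[0.969, 0.245, 0.0], [0.245, -0.969, -0.0], [0.0, 0.0, -1.0]]
contact_force: [0.2, 0.2, -3.6]
width: 0.389
```

Request:
{"api": "send_rows", "payload": {
  "series": [
    [[-0.006,0,0.001],0],
    [[-0.012,0,0.002],0],
    [[-0.018,0,0.0035],0],
    [[-0.024,0,0.005],0],
    [[-0.028,0,0.006],0]
  ]
}}

```text
clock: 6.65
tcp_pos: [0.3776, 0.2171, 0.1946]
tool_rot: [[0.969, 0.245, -0.0], [0.245, -0.969, -0.0], [-0.0, 0.0, -1.0]]
contact_force: [0.9, -0.1, -3.7]
width: 0.387
```

Run:
```python
from h import *
p,d=optics.camera("side");np.savez("pics/side3.npz",p=p,d=d)
s=telemetry.sense();print(s["tcp_pos"],s["contact_force"],s["ft_torque"],s["tool_rot"][:,2])
q=proj("side",s["tcp_pos"])[0];x0,y0=int(q[0])-40,int(q[1])-25;print(x0,y0)
cv2.imwrite("pics/c5.png",cv2.resize(p[y0:y0+90,x0:x0+90,::-1],(594,594),interpolation=cv2.INTER_CUBIC))
g=s["tcp_pos"]-s["tool_rot"][:,2]*.019
for th in(0,15,22):
    t=np.radians(th);ax=-np.sin(t)*s["tool_rot"][:,0]+[0,0,np.cos(t)]
    print(th,[((proj("side",g-ax*l)[0]-[x0,y0])*6.6).round(0) for l in(-.036,0,.085,.137,.1485)])
```

```text
[0.377  0.2168 0.1944] [ 0.5487 -0.3124 -3.3974] [ 0.0548 -0.1142  0.0185] [-0.0011 -0.0008 -1.    ]
298 235
0 [array([271.,  42.]), array([267., 124.]), array([259., 310.]), array([254., 417.]), array([253., 440.])]
15 [array([296.,  50.]), array([267., 124.]), array([202., 291.]), array([165., 388.]), array([156., 408.])]
22 [array([308.,  55.]), array([267., 124.]), array([177., 279.]), array([125., 368.]), array([114., 387.])]
```

View pics/c5.png

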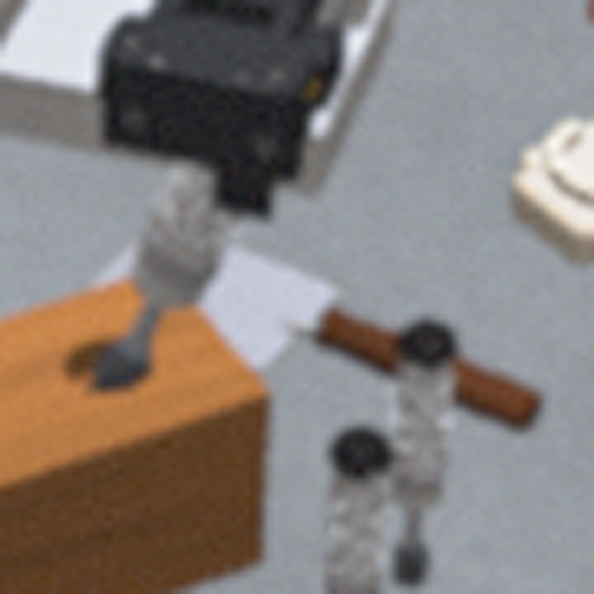

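Request:
{"api": "send_rows", "payload": {
  "series": [
    [[0,0,0],0],
    [[0,0,0],0]
  ],
  "claw": 0.2,
  "grip_force": 40
}}

```text
clock: 6.9
tcp_pos: [0.3786, 0.2174, 0.1948]
tool_rot: [[0.97, 0.245, 0.001], [0.245, -0.97, 0.0], [0.001, -0.0, -1.0]]
contact_force: [1.0, 0.0, -3.2]
width: 0.37
```

Request:
{"api": "send_rows", "payload": {
  "series": [
    [[-0.008,0,-0.02],0],
    [[-0.014,0,-0.045],0],
    [[-0.014,0,-0.08],0],
    [[-0.014,0,-0.1],0],
    [[-0.014,0,-0.1],0]
  ]
}}

```text
clock: 7.4
tcp_pos: [0.366, 0.2148, 0.2968]
tool_rot: [[0.97, 0.245, 0.005], [0.245, -0.97, 0.003], [0.006, -0.002, -1.0]]
contact_force: [0.6, 1.0, -3.6]
width: 0.371
```

```bash
cat > g.py <<'E'
from h import *
from scipy.optimize import least_squares
def shot(k,save=None):
    L=[optics.camera("side") for _ in range(k)]
    p=np.mean([a[0].astype(float) for a in L],0).astype(np.uint8);D=np.array([a[1] for a in L]);d=np.median(D,0)
    return p,d
def gunfit(d,s,lo=.03,hi=.08,th0=22,n="side"):
    # barrel points in tool-x frame rel. to grasp point; fit axis (tilt, tool-x offset, tool-y offset, y tilt)
    R=s["tool_rot"];g=s["tcp_pos"]-R[:,2]*.019
    P=(cloud(n,d).reshape(-1,3)-g)@R;P=P[d.ravel()>.2]
    def geo(p):
        a=np.array([-np.sin(p[0]),p[3],-np.cos(p[0])]);a/=np.linalg.norm(a) # nose->knob, tool frame (z down)
        Q=P-[p[1],p[2],0];l=-Q@a;r=np.linalg.norm(Q+np.outer(l,a),axis=1);return l,r
    p=np.array([np.radians(th0),0,0,0.])
    for _ in range(6):
        l,r=geo(p);k=(l>lo)&(l<hi)&(r<.021)
        f=lambda q:np.r_[(geo(q)[1][k]-.015)/.0015,q[2]/.004,q[3]/.02]
        res=least_squares(f,p,loss="soft_l1");p=res.x
    c=np.sqrt(np.diag(np.linalg.inv(res.jac.T@res.jac)))
    return np.degrees(p[0]),p[1:],k.sum(),np.degrees(c[0]),c[1:]
E
python3 - <<'E'
from g import *
p,d=shot(6);np.savez("pics/side4.npz",p=p,d=d);s=telemetry.sense();print(s["tcp_pos"],s["contact_force"])
for t0 in(10,22,30):print(gunfit(d,s,th0=t0))
q=proj("side",s["tcp_pos"])[0];x0,y0=int(q[0])-40,int(q[1])-20;print(x0,y0)
cv2.imwrite("pics/c6.png",cv2.resize(p[y0:y0+90,x0:x0+90,::-1],(594,594),interpolation=cv2.INTER_CUBIC))
g=s["tcp_pos"]-s["tool_rot"][:,2]*.019
for th in(15,22,29):
    t=np.radians(th);ax=-np.sin(t)*s["tool_rot"][:,0]+[0,0,np.cos(t)]
    print(th,[((proj("side",g-ax*l)[0]-[x0,y0])*6.6).round(0) for l in(-.036,0,.085,.137,.1485)])
E
```

```text
[0.3639 0.2133 0.2934] [ 0.2631 -0.0317 -3.6376]
(np.float64(4.167896225570301), array([ 0.0047,  0.0006, -0.0054]), np.int64(210), np.float64(0.9307985367891886), array([0.0009, 0.0005, 0.0098]))
(np.float64(4.167896024358347), array([ 0.0047,  0.0006, -0.0054]), np.int64(210), np.float64(0.9307985368459389), array([0.0009, 0.0005, 0.0098]))
(np.float64(4.167896008157216), array([ 0.0047,  0.0006, -0.0054]), np.int64(210), np.float64(0.9307985365825933), array([0.0009, 0.0005, 0.0098]))
305 206
15 [array([301.,   7.]), array([270.,  89.]), array([200., 272.]), array([160., 378.]), array([151., 400.])]
22 [array([313.,  13.]), array([270.,  89.]), array([174., 260.]), array([118., 357.]), array([106., 378.])]
29 [array([324.,  20.]), array([270.,  89.]), array([149., 244.]), array([ 79., 333.]), array([ 64., 353.])]
```

View pics/c6.png

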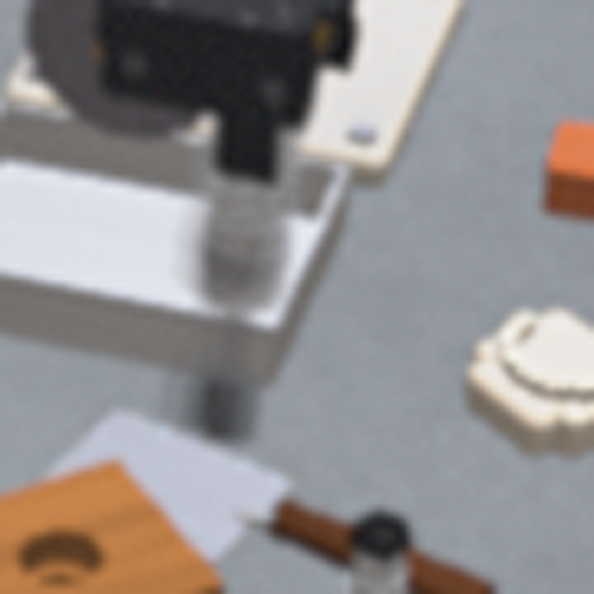

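Run:
```python
from g import *
for i in range(8):
    p,d=optics.camera("side");s=telemetry.sense()
    r=gunfit(d,s,th0=3);print(s["clock"],r[0],r[1],r[2],s["ft_torque"])
np.savez("pics/side5.npz",p=p,d=d)
```

```text
7.75 6.323741786981526 [0.004  0.0008 0.0045] 216 [0.0779 0.0066 0.02  ]
7.8 5.56715400588215 [ 0.0041  0.0002 -0.006 ] 217 [ 0.0105  0.0077 -0.0204]
7.85 4.109452263979573 [ 0.0043 -0.0005 -0.0196] 225 [-0.0035  0.0584 -0.0209]
7.9 5.222301838040911 [ 0.0023 -0.0007 -0.0167] 218 [0.0259 0.0402 0.0455]
7.95 3.9249699893712204 [ 0.0043 -0.0002 -0.0126] 224 [ 0.0671  0.0726 -0.0122]
8.0 4.60995278648691 [ 0.0045  0.0006 -0.0023] 224 [-0.0079 -0.0222 -0.0078]
8.05 4.661037581661407 [ 0.0048  0.0005 -0.0005] 218 [ 0.0011 -0.0161  0.0242]
8.1 4.337215045037836 [ 0.005  -0.001  -0.0281] 224 [-0.0214 -0.0162 -0.0359]
```

Request:
{"api": "send_rows", "payload": {
  "series": [
    [[0,0.005,-0.02],0],
    [[0.005,0.02,-0.04],0],
    [[0.013,0.045,-0.055],0],
    [[0.022,0.075,-0.055],0],
    [[0.031,0.105,-0.055],0]
  ],
  "grip_force": 50,
  "claw": 0.2
}}

```text
clock: 8.6
tcp_pos: [0.4211, 0.1189, 0.3503]
tool_rot: [[0.969, 0.246, 0.002], [0.246, -0.969, 0.0], [0.002, -0.0, -1.0]]
contact_force: [-0.2, 0.1, -3.8]
width: 0.368
```

Request:
{"api": "send_rows", "payload": {
  "series": [
    [[0.01,0.035,0],0],
    [[0.02,0.07,0],0],
    [[0.03,0.105,0],0],
    [[0.04,0.14,0],0],
    [[0.05,0.17,0],0]
  ]
}}

```text
clock: 9.1
tcp_pos: [0.511, -0.0351, 0.3496]
tool_rot: [[0.97, 0.244, -0.0], [0.244, -0.97, -0.001], [-0.0, 0.001, -1.0]]
contact_force: [1.1, -0.1, -3.9]
width: 0.366
```

Request:
{"api": "send_rows", "payload": {
  "series": [
    [[0.01,0.03,0],0],
    [[0.018,0.058,0],0],
    [[0.022,0.078,0],0],
    [[0.025,0.088,0],0],
    [[0.025,0.088,0],0]
  ]
}}

```text
clock: 9.6
tcp_pos: [0.5565, -0.1133, 0.3493]
tool_rot: [[0.97, 0.243, -0.0], [0.243, -0.97, -0.0], [-0.001, 0.0, -1.0]]
contact_force: [-0.4, 0.1, -3.3]
width: 0.369
```

Run:
```python
from g import *
for i in range(4):
    p,d=optics.camera("side");s=telemetry.sense()
    r=gunfit(d,s,th0=3);print(s["clock"],s["tcp_pos"],r[0],r[1],r[2],r[3])
p,d=shot(4);np.savez("pics/side6.npz",p=p,d=d)
g=s["tcp_pos"]-s["tool_rot"][:,2]*.019
cp=g+s["tool_rot"]@[r[1][0]+.137*np.sin(np.radians(r[0])),0,.137*np.cos(np.radians(r[0]))]
print("coupler",cp,proj("side",cp),"head px",proj("side",[.5705,-.109,.174]))
x0,y0=300,130;cv2.imwrite("pics/c7.png",cv2.resize(p[y0:y0+75,x0:x0+75,::-1],(600,600),interpolation=cv2.INTER_CUBIC))
```

```text
9.65 [ 0.5561 -0.1116  0.3494] 5.447940832472108 [ 0.0044  0.0011 -0.0112] 175 1.0094011421135327
9.7 [ 0.5559 -0.1107  0.3495] 3.300544416978046 [ 0.0059  0.0004 -0.0214] 174 0.9737443358731768
9.75 [ 0.5559 -0.1103  0.3496] 3.9641948253105115 [ 0.0048  0.0003 -0.0058] 175 1.0993309622296767
9.8 [ 0.5559 -0.1103  0.3498] 4.3705208873849015 [ 0.0041 -0.0005 -0.0063] 173 0.9917743017711458
coupler [ 0.57   -0.1066  0.2321] [[337.8901 169.7853]] head px [[337.4443 187.1094]]
```

View pics/c7.png

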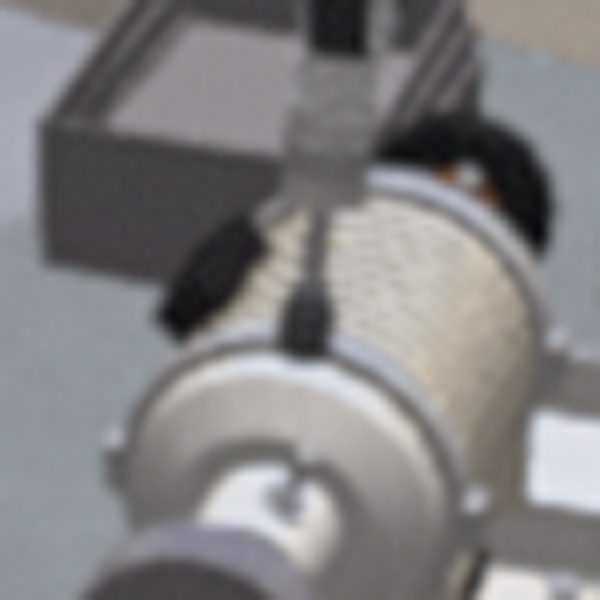

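Run:
```python
from g import *
L=[optics.camera("side") for _ in range(8)];D=np.array([l[1] for l in L]);D[D<.2]=np.nan
d=np.nanmean(D,0);c=cloud("side",d)
R=optics.calibration("side")["rotation"];o=optics.calibration("side")["origin"]
np.set_printoptions(precision=3,linewidth=150,suppress=True)
print("ball depth mm");print((d[183:195,332:345]*1e4).round()/10)
print("coupler depth");print((d[163:177,332:345]*1e4).round()/10)
h=np.array([.5705,-.109,.174]);print("pred ball centre depth",((h-o)@R)[2]);cp=np.array([.570,-.1075,.2321]);print("pred coupler depth",((cp-o)@R)[2]);print("cp lowered px",proj("side",cp-[0,0,.0581]))
```

```text
ball depth mm
[[1755.3 1749.  1748.5 1749.3 1749.9 1748.4 1747.7 1748.  1747.  1752.2 1749.7 1748.  1745.8]
 [1753.2 1752.4 1752.7 1750.5 1748.6 1749.7 1750.7 1749.1 1748.8 1749.9 1747.4 1747.7 1748.9]
 [1752.7 1755.7 1751.2 1750.4 1748.1 1749.6 1751.3 1748.6 1748.5 1749.  1749.4 1748.1 1750.4]
 [1757.5 1755.5 1755.6 1751.  1751.8 1725.6 1725.1 1749.3 1747.9 1753.1 1752.3 1748.8 1750.1]
 [1758.  1756.  1751.9 1754.7 1726.5 1722.9 1723.5 1723.9 1752.6 1750.7 1753.3 1751.5 1753.5]
 [1760.1 1756.8 1758.1 1757.6 1729.4 1722.7 1723.7 1725.4 1751.9 1752.5 1750.7 1750.1 1752.7]
 [1753.6 1754.8 1757.8 1758.2 1731.8 1728.7 1730.1 1756.1 1754.4 1754.  1751.1 1751.7 1751.1]
 [1752.  1749.6 1735.9 1733.3 1728.6 1730.9 1760.5 1756.8 1756.8 1755.3 1753.7 1750.2 1752.8]
 [1738.2 1739.9 1732.9 1735.2 1731.2 1739.4 1756.5 1759.8 1756.9 1754.2 1754.3 1754.  1753.2]
 [1732.  1737.2 1731.5 1730.6 1732.2 1737.1 1754.9 1754.6 1761.4 1758.  1760.7 1755.1 1754.6]
 [1735.3 1732.6 1736.6 1733.9 1732.9 1735.6 1749.7 1752.6 1755.6 1757.2 1758.4 1757.4 1756.1]
 [1731.2 1735.1 1733.7 1734.7 1736.7 1738.9 1748.6 1
[... 832 characters left out ...]
1688.8 1685.4 1684.8 1683.9 1684.7 1687.9 1687.9 1770.5 1772.8 1776.7]
 [1757.4 1756.3 1693.5 1689.9 1686.3 1686.2 1686.2 1683.7 1686.5 1692.  1757.  1760.2 1772. ]
 [1760.6 1759.5 1696.7 1689.1 1689.5 1689.5 1689.5 1689.  1692.1 1754.8 1755.  1756.  1757.7]
 [1761.9 1757.5 1760.5 1693.  1689.  1689.5 1690.3 1692.3 1694.1 1753.7 1752.3 1752.1 1754.2]
 [1757.5 1753.8 1756.4 1755.3 1693.4 1692.7 1689.2 1694.3 1753.1 1752.5 1753.2 1754.2 1748.7]
 [1753.9 1753.8 1750.9 1752.2 1752.  1753.4 1750.9 1751.4 1754.1 1754.3 1758.  1756.1 1751.9]]
pred ball centre depth 1.724993254754168
pred coupler depth 1.6900579505589413
cp lowered px [[337.33  187.374]]<stdin>:3: RuntimeWarning: Mean of empty slice
```

Request:
{"api": "send_rows", "payload": {
  "series": [
    [[0,0,0.015],0],
    [[0,0,0.03],0],
    [[0,0,0.04],0],
    [[0,0,0.045],0],
    [[0,0,0.045],0]
  ]
}}

```text
clock: 10.9
tcp_pos: [0.5561, -0.1121, 0.3042]
tool_rot: [[0.969, 0.245, -0.001], [0.245, -0.969, 0.0], [-0.001, -0.0, -1.0]]
contact_force: [-0.5, 0.8, -4.2]
width: 0.365
```

Run:
```python
from g import *
p,d=shot(4);np.savez("pics/side7.npz",p=p,d=d);s=telemetry.sense();print(s["tcp_pos"],s["contact_force"])
r=gunfit(d,s,th0=4);print(r)
x0,y0=315,155;cv2.imwrite("pics/c8.png",cv2.resize(p[y0:y0+50,x0:x0+50,::-1],(600,600),interpolation=cv2.INTER_CUBIC))
```

```text
[ 0.5568 -0.1122  0.3054] [ 0.6726 -0.2335 -3.9639]
(np.float64(5.449709703385562), array([ 0.0031, -0.0003, -0.0058]), np.int64(170), np.float64(1.029613082326428), array([0.001 , 0.0007, 0.0114]))
```

View pics/c8.png

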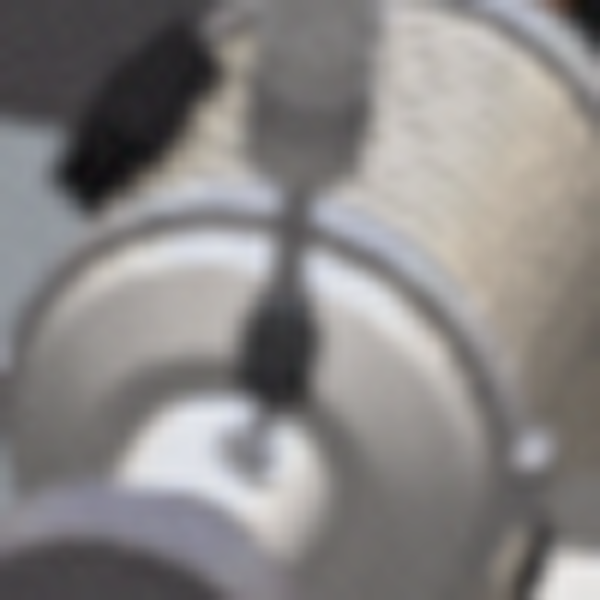

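Request:
{"api": "send_rows", "payload": {
  "series": [
    [[0,0,0.001],0],
    [[0,0,0.002],0],
    [[0,0,0.003],0],
    [[0,0,0.004],0],
    [[0,0,0.004],0]
  ]
}}

```text
clock: 11.6
tcp_pos: [0.5567, -0.1124, 0.3011]
tool_rot: [[0.97, 0.245, 0.001], [0.245, -0.97, -0.0], [0.001, 0.001, -1.0]]
contact_force: [-0.2, -0.9, -0.3]
width: 0.364
```

Request:
{"api": "send_rows", "payload": {
  "series": [
    [[-0.004,0,0.0003],0],
    [[-0.008,0,0.001],0],
    [[-0.012,0,0.0016],0],
    [[-0.016,0,0.0024],0],
    [[-0.016,0,0.0024],0]
  ]
}}

```text
clock: 12.1
tcp_pos: [0.5404, -0.1164, 0.2986]
tool_rot: [[0.97, 0.245, 0.0], [0.245, -0.97, -0.0], [0.0, 0.0, -1.0]]
contact_force: [-0.6, -0.4, 2.5]
width: 0.367
```

Request:
{"api": "send_rows", "payload": {
  "series": [
    [[-0.004,0,0.0001],0],
    [[-0.008,0,0.001],0],
    [[-0.012,0,0.002],0],
    [[-0.015,0,0.0028],0],
    [[-0.015,0,0.0028],0]
  ]
}}

```text
clock: 12.6
tcp_pos: [0.5257, -0.1199, 0.2954]
tool_rot: [[0.97, 0.245, -0.001], [0.245, -0.97, -0.0], [-0.001, -0.0, -1.0]]
contact_force: [-0.7, 0.0, 0.7]
width: 0.363
```

Request:
{"api": "send_rows", "payload": {
  "series": [
    [[-0.004,0,0.0012],0],
    [[-0.008,0,0.0026],0],
    [[-0.012,0,0.0041],0],
    [[-0.013,0,0.0045],0],
    [[-0.013,0,0.0045],0]
  ]
}}

```text
clock: 13.1
tcp_pos: [0.5134, -0.123, 0.2909]
tool_rot: [[0.97, 0.245, -0.0], [0.245, -0.97, 0.0], [-0.0, -0.0, -1.0]]
contact_force: [-0.4, -0.8, 0.8]
width: 0.361
```

Run:
```python
from g import *
p,d=shot(6);np.savez("pics/side8.npz",p=p,d=d);s=telemetry.sense();print(s["tcp_pos"],s["contact_force"],s["ft_torque"])
r=gunfit(d,s,th0=20);print(r)
for h in([.5705,-.109,.174],):
    g=s["tcp_pos"]+[0,0,.019]+s["tool_rot"][:,0]*.004
    v=(g-h)@s["tool_rot"];print("grip-head in tool",v,"dist",np.linalg.norm(v),"tilt",np.degrees(np.arctan2(-v[0],-v[2])))
x0,y0=310,125;cv2.imwrite("pics/c9.png",cv2.resize(p[y0:y0+80,x0:x0+80,::-1],(600,600),interpolation=cv2.INTER_CUBIC))
```

```text
[ 0.5139 -0.1229  0.2911] [-0.3025  0.2366  2.5054] [-0.057  -0.0261  0.0249]
(np.float64(18.235214484066585), array([ 0.011 ,  0.0004, -0.0068]), np.int64(166), np.float64(0.8948658739282939), array([0.0009, 0.0006, 0.0107]))
grip-head in tool [-0.0543 -0.0004 -0.1361] dist 0.14652739885784694 tilt 21.742389479950052
```

View pics/c9.png

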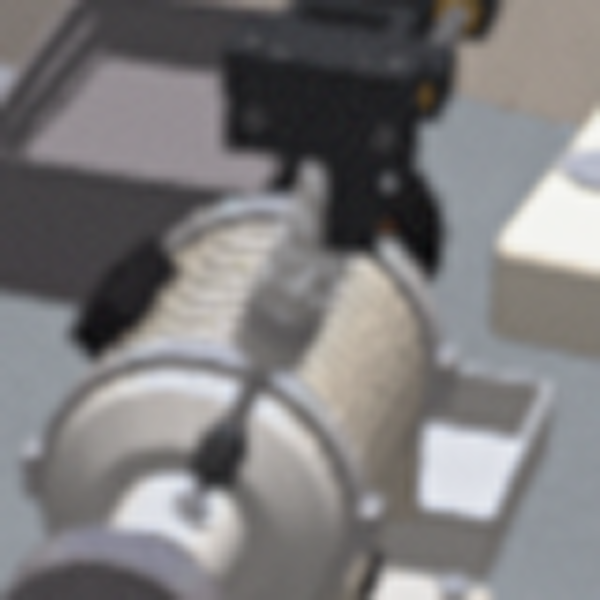

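Run:
```python
from g import *
z=np.load("pics/side8.npz");d=z["d"];s=telemetry.sense()
for lo,hi in((.02,.08),(.025,.06),(.04,.08),(.03,.085)):print(lo,gunfit(d,s,lo,hi,th0=20)[:4])
for i in(6,7):
    print("ref",i)
R=s["tool_rot"];g=s["tcp_pos"]-R[:,2]*.019
# sleeve: dark points near the head
P=(cloud("side",d)-g)@R
for v in range(160,194,2):
    row=P[v,325:352];k=(abs(row[:,1])<.03)&(row[:,2]>.02)&(row[:,2]<.15)
    if k.any(): print(v,k.sum(),"u",325+np.where(k)[0][[0,-1]],"x %.1f..%.1f  mean y %.1f z %.1f"%(row[k,0].min()*1e3,row[k,0].max()*1e3,row[k,1].mean()*1e3,row[k,2].mean()*1e3))
for th,e in((22,.004),(18,.011),(20,.007)):
    t=np.radians(th);print(th,e,[(proj("side",g+R@[e+l*np.sin(t),0,l*np.cos(t)])[0]).round(1) for l in(.03,.06,.085,.11,.137,.1465)])
```

```text
0.02 (np.float64(18.627706546538388), array([ 0.0105,  0.0004, -0.0073]), np.int64(188), np.float64(0.778745562238511))
0.025 (np.float64(19.935534905489803), array([ 0.0096,  0.0001, -0.0138]), np.int64(113), np.float64(1.660470277120101))
0.04 (np.float64(17.735772341717215), array([0.0116, 0.001 , 0.0021]), np.int64(132), np.float64(1.3190737446491516))
0.03 (np.float64(18.541660564941353), array([ 0.0107,  0.0001, -0.0121]), np.int64(179), np.float64(0.8191141585003469))
ref 6
ref 7
160 7 u [345 351] x 18.4..37.3  mean y -13.6 z 35.6
162 8 u [344 351] x 18.6..40.2  mean y -12.0 z 42.9
164 9 u [343 351] x 19.0..43.4  mean y -11.7 z 49.6
166 10 u [342 351] x 18.9..45.7  mean y -11.5 z 56.2
168 11 u [341 351] x 19.1..49.2  mean y -11.2 z 62.9
170 11 u [341 351] x 19.8..48.2  mean y -10.9 z 69.4
172 9 u [342 350] x 22.0..43.1  mean y -11.9 z 75.1
174 7 u [343 349] x 24.3..43.2  mean y -8.5 z 83.4
176 3 u [342 344] x 39.7..44.9  mean y -3.7 z 94.2
178 4 u [326 343] x 42.5..102.4  mean y 5.3 z 108.7
180 11 u [327 342] x 44.5..99.0  mean y 20.7 z 126.1
182 17 u [326 342] x 45.2..101.7  mean y 16.8 z 130.9
184 19 u [325 345] x 43.6..103.8  mean y 14.0 z 135.9
186 15 u [332 346] x 40.2..80.2  mean y 8.7 z 136.4
188 8 u [335 342] x 47.8..63.3  mean y -2.6 z 136.6
190 7 u [334 340] x 49.7..69.2  mean y -2.2 z 144.4
22 0.004 [array([353.6, 156. ]), array([349.2, 164.3]), array([345.7, 171. ]), array([342.2, 177.6]), array([338.5, 184.6]), array([337.2, 187.1])]
18 0.011 [array([351.8, 156. ]), array([348.2, 164.6]), array([345.2, 171.6]), array([342.2, 178.4]), array([339.1, 185.7]), array([338. , 188.3])]
20 0.007 [array([352.9, 156. ]), array([348.9, 164.5]), array([345.6, 171.3]), array([342.4, 178.1]), array([339. , 185.2]), array([337.8, 187.7])]
```

Request:
{"api": "send_rows", "payload": {
  "series": [
    [[-0.003,0,0.001],0],
    [[-0.0055,0,0.002],0],
    [[-0.0055,0,0.002],0]
  ],
  "grip_force": 60,
  "claw": 0.2
}}

```text
clock: 13.7
tcp_pos: [0.5078, -0.1244, 0.2888]
tool_rot: [[0.97, 0.245, -0.001], [0.245, -0.97, -0.0], [-0.001, -0.0, -1.0]]
contact_force: [0.4, -1.2, 0.6]
width: 0.36
```

Request:
{"api": "send_rows", "payload": {
  "series": [
    [[0.0004,0,0.001],0],
    [[0.0008,0,0.002],0],
    [[0.0011,0,0.003],0],
    [[0.0015,0,0.004],0],
    [[0.0015,0,0.004],0]
  ]
}}

```text
clock: 14.2
tcp_pos: [0.5101, -0.1235, 0.2842]
tool_rot: [[0.969, 0.246, -0.0], [0.246, -0.969, 0.001], [0.0, -0.001, -1.0]]
contact_force: [2.7, 0.8, -7.3]
width: 0.36
```

```bash
cat > l.py <<'E'
from g import *
p,d=shot(5);s=telemetry.sense();print(s["tcp_pos"],s["contact_force"],s["ft_torque"])
r=gunfit(d,s,.025,.08,th0=20);print(r)
t=np.radians(r[0]);R=s["tool_rot"];g=s["tcp_pos"]-R[:,2]*.019;h=np.array([.5705,-.109,.174])
a=R@[np.sin(t),0,np.cos(t)];q=g+R[:,0]*r[1][0];print("along",(h-q)@a,"off",((h-q)-((h-q)@a)*a)@R)
np.savez("pics/last.npz",p=p,d=d)
E
python3 l.py
```

```text
[ 0.5099 -0.1237  0.2846] [ 2.9094 -0.4656 -7.0655] [ 0.0537 -0.7971 -0.0291]
(np.float64(21.47909322061509), array([ 0.0104,  0.0002, -0.0107]), np.int64(174), np.float64(0.9181597527086037), array([0.001 , 0.0006, 0.0107]))
along 0.13959024971146025 off [ 0.0009  0.0007 -0.0003]
```

Request:
{"api": "send_rows", "payload": {
  "series": [
    [[0.0004,0,0.0009],0],
    [[0.0007,0,0.0019],0],
    [[0.0011,0,0.0028],0],
    [[0.0011,0,0.0028],0]
  ]
}}

```text
clock: 14.85
tcp_pos: [0.511, -0.1236, 0.2821]
tool_rot: [[0.969, 0.245, 0.0], [0.245, -0.969, 0.0], [0.0, 0.0, -1.0]]
contact_force: [3.6, 0.3, -7.0]
width: 0.357
```

Request:
{"api": "send_rows", "payload": {
  "series": [
    [[0.0004,0,0.0009],0],
    [[0.0007,0,0.0019],0],
    [[0.0011,0,0.0028],0],
    [[0.0011,0,0.0028],0]
  ]
}}

```text
clock: 15.25
tcp_pos: [0.5115, -0.124, 0.2807]
tool_rot: [[0.97, 0.245, -0.0], [0.245, -0.97, -0.001], [-0.0, 0.001, -1.0]]
contact_force: [-1.5, 0.1, 7.4]
width: 0.357
```

```bash
python3 l.py
```

```text
[ 0.5116 -0.124   0.2807] [-2.7851 -0.1558  8.2053] [ 0.0016  0.2579 -0.0044]
(np.float64(21.468107368067546), array([0.0109, 0.0008, 0.0053]), np.int64(175), np.float64(0.926931146305146), array([0.0009, 0.0006, 0.0106]))
along 0.13525175938088793 off [ 0.0004 -0.0002 -0.0002]
```

Request:
{"api": "send_rows", "payload": {
  "series": [
    [[0.0006,0,0.0014],0],
    [[0.0011,0,0.0028],0],
    [[0.0016,0,0.0042],0],
    [[0.0022,0,0.0056],0],
    [[0.0027,0,0.007],0]
  ]
}}

```text
clock: 16.0
tcp_pos: [0.5141, -0.1236, 0.2741]
tool_rot: [[0.97, 0.244, 0.0], [0.244, -0.97, -0.001], [0.0, 0.002, -1.0]]
contact_force: [-3.7, -1.5, 10.5]
width: 0.358
```

Request:
{"api": "send_rows", "payload": {
  "series": [
    [[0.0005,0,0.0013],0],
    [[0.001,0,0.0026],0],
    [[0.0015,0,0.0039],0],
    [[0.0019,0,0.005],0],
    [[0.0019,0,0.005],0]
  ]
}}

```text
clock: 16.5
tcp_pos: [0.5158, -0.1232, 0.2693]
tool_rot: [[0.97, 0.244, 0.0], [0.244, -0.97, -0.002], [-0.0, 0.002, -1.0]]
contact_force: [-3.7, -1.1, 11.9]
width: 0.356
```

```bash
python3 l.py
python3 - <<'E'
from h import *
p=np.load("pics/last.npz")["p"];x0,y0=310,125;cv2.imwrite("pics/c10.png",cv2.resize(p[y0:y0+80,x0:x0+80,::-1],(600,600),interpolation=cv2.INTER_CUBIC))
E
```

```text
[ 0.5158 -0.1232  0.2694] [-4.4913 -0.3448 11.7026] [-0.0797  0.6417  0.0605]
(np.float64(21.353452301248574), array([ 0.0105, -0.0004, -0.0137]), np.int64(172), np.float64(0.9156818264674609), array([0.001 , 0.0006, 0.0109]))
along 0.12323574744567158 off [ 0.0011 -0.0006 -0.0004]
```

View pics/c10.png

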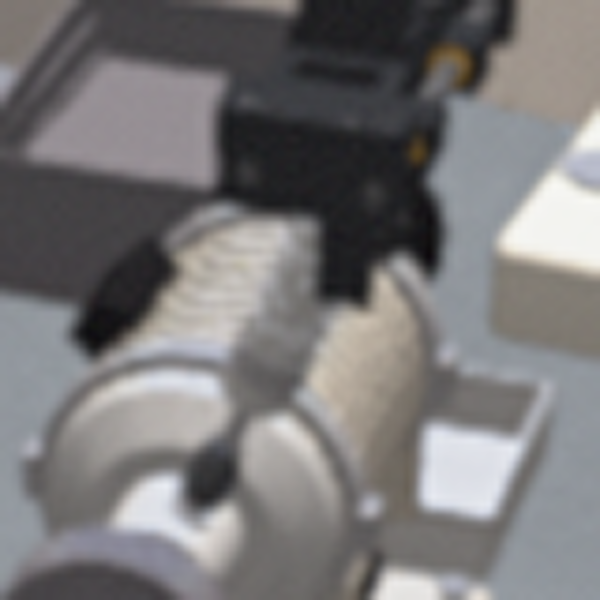

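Request:
{"api": "send_rows", "payload": {
  "series": [
    [[0.0003,0,0.0008],0],
    [[0.0006,0,0.0015],0],
    [[0.0006,0,0.0015],0],
    [[0.0006,0,0.0015],0],
    [[0.0006,0,0.0015],0]
  ]
}}

```text
clock: 17.25
tcp_pos: [0.5164, -0.1231, 0.2679]
tool_rot: [[0.97, 0.244, 0.0], [0.244, -0.97, -0.002], [-0.0, 0.002, -1.0]]
contact_force: [-5.1, -1.3, 12.8]
width: 0.359
```

```bash
python3 l.py
python3 - <<'E'
from cell import finish_job
print(finish_job())
E
```

```text
[ 0.5164 -0.1231  0.2679] [-5.2559 -1.2711 12.5652] [-0.0762  0.706   0.0347]
(np.float64(20.984351781044754), array([ 0.0109, -0.0002, -0.0177]), np.int64(177), np.float64(0.8770953226741702), array([0.0009, 0.0006, 0.0111]))
along 0.12153433915952706 off [ 0.0014 -0.0006 -0.0005]
the job is handed in; nothing more can be done
None
```

I took the large grease gun out of the tool block, snapped its coupler onto the felt-wheel-end nipple and pushed the nose in. I handed the job in at about 17.5 s with the gun still held pressed in. No verdict was reported.

- **Tilting the gun:** the interface cannot tilt the tool. I tilted the gun once against the rim of its hole, but it swung back to nearly upright when lifted. I then set its mouth on the nipple's head and swung the grip so the gun turned about the head. The gun ended at about 21°; I had measured the nipple's lean as roughly 22° (19–22° depending on the feature used).
- **Snap:** the wrist force went from a light push to a pull of a few newtons, and the gun sat about 7 mm further along the nipple. That is how a snapped coupler should behave.
- **Push:** the force rose from about 12 N to about 17 N along the axis, and the tool moved about 13.7 mm from where the nose began to give. Both put the nose about 13 mm into its 16 mm travel. The last picture, taken just before the final 1.5 mm, showed the nose much shorter and the coupler over the head.
- **Disagreements:**
  - The top camera read about 6 mm off the side camera, which I trusted because it matched the gripper.
  - The gun's axis sits about 10 mm off the pads' centre at grip height, and the jaws read 32 mm against a 30 mm barrel. The gun therefore pivoted higher than planned; I corrected for that.
- **Not checked:** I took no final picture of the other objects on the bench. Apart from the gun rubbing the rim of its hole, I saw no unexpected contact forces.

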